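# Fit the roughing rasp in the bench spindle

### The arm

A 6-joint arm with a two-finger parallel gripper is mounted at the origin on the work surface. World frame = base frame: x ahead of the robot, y to its left, z up, the work surface at z = 0. Lengths are in m, angles in rad, forces in N, time in s.
With the tool pointing down it reaches from about 0.4 to 0.825 m from the base axis. Payload 7 kg.
Tool frame: the origin (TCP) lies at the very end of the fingers, on their centre line; the grasp point (between the pads) lies 19 mm behind it (ctrl.grip_depth is the distance from the TCP to the grasp point, in m); z points along the fingers, y is the line along which they close (so a half turn about z gives the same grasp; the last joint's range is limited). The gripper opens to 85 mm and grips with 20 to 120 N. Pads are 22 mm wide; open, the fingers measure 114 mm over their backs; the gripper's body (76 mm by 85 mm) begins 54 mm behind the grasp point. The pads swing forward as they close: fully open they stand 13 mm farther back than shut.
Start: joints at [1.401, 0.359, 0.012, 0, -1.224, -0.288], TCP at [0.298, 0.605, 0.231] pointing down, gripper open.
Joint ranges: [-3.07, 3.07], [-1.43, 2.12], [-1.02, 1.25], [-3.03, 1.67], [-3.05, -0], [-3.03, 3.03]. Speed limits (rad/s): [2.39, 2.39, 3.01, 3.14, 3.14, 3.14].

### API

Orientations are given as a unit quaternion [x, y, z, w].
In Python, from plant import ctrl gives the robot as it stands.
- The arm moves only by the tool send_rows, never from a script. Its argument "steps" is one flat list of numbers, 6 for each row, row after row: the shift along the world's x, y, z in mm, then the turn, a rotation vector about the world's x, y, z in rad. A call has exactly 8 rows; each row is the pose to reach, as a shift and turn from the pose commanded when the call began; what a row does not reach only later rows make up. A row lasts 1/10 s, in which the tool goes at most 50 mm and 8.59 degrees, less where a joint would pass 70% of its speed; a pose out of reach is approached as far as the arm can. A call with a gripper value outside its range is refused whole. "grip" is the opening, from 0 (shut) to 1 (fully open), set as the call begins (left out, the last holds). The fingers move at their own pace and stop on an object; "grip_force" is the grip in N (left out, the last holds). Time passes only in rows, so rows that repeat a pose let the fingers close, or fill a call up. It gives the time, the measured TCP pose, the force, the opening and the grip force at its end, in the units of the state.
- ctrl.read_state(): the state, without advancing time (a new reading comes with each control period).
- ctrl.get_image(name): name is "scene" or "side" or "wrist"; returns the picture (400x640x3 uint8, blue, green, red); there is no depth.
- ctrl.camera_model(name): a dict with "camera_matrix" (3x3 intrinsics, pixels), "origin" and "attitude" of the camera in the world. Camera axes: x right, y up, looking along -z (the intrinsics and any distortion apply to the point x, -y, -z); pixel columns grow to the right and rows downward; lengths in m; the calibration is good to about 2 mm. The wrist camera is an equidistant fisheye: a pixel r from the principal point sees the ray r / f radians off the axis. A picture is of the moment at which its call begins: read the wrist's pose just before it. camera_model takes no time and is no camera call; for the wrist camera it gives the pose at the moment of the call.
- ctrl.sign_off(): hands the job in; it is judged then, once.
The state is a dict: "t": time; "joint_pos": joint angles; "qd": joint speeds; "tau": joint torques, N m; "eef_pos": TCP position; "eef_rot": TCP orientation; "ft_force": force on the tool from outside, world axes, zero at the start; "wrist_torque": the same for the moment, N m; "gripper_width": finger opening in m; "grip_force": force on a finger pad.
Only numpy, scipy, OpenCV 4.12 (cv2) and the standard library are available. Lean on these libraries where they do the work, as an engineer would, in place of code of your own. Each camera call takes 0.05 s, during which the arm holds its last target. There are 200 camera calls.

### The job

Fit the gold rasp in the bench spindle: take it from the wooden stand, push its shank gently down into the open collet until it stands fully home on the stop inside, and let go of it. Then turn the knurled collet nut clockwise (seen from above), regrasping it as needed, until the collet grips the shank firmly, hand-tight but not forced. Leave everything else on the bench where it is.

Things in the scene. Friction and masses are not known exactly. Their poses are not given: they have to be found in the camera images.
- rasp: the rasp to be fitted: a gold, studded, flat-topped cylindrical head 18 mm in diameter and 22 mm tall on a 36 mm steel shank 8 mm in diameter with a chamfered foot. Origin at the centre of the foot of the shank, z up along the axis; it stands in the stand, which hole varies. Head from z = 36 to 58 mm; 60 g
- rasp_foot (a point): centre of the foot of the rasp's shank (the rasp's origin); z along the shank, up
- rasp_shoulder (a point): underside of the rasp's head, on its axis, 36 mm above its foot; the head reaches 22 mm farther up
- stand: wooden block 50 x 210 x 30 mm (x, y, z) with four vertical holes 9.2 mm in diameter and 22 mm deep, in a row along its y at -78, -26, 26 and 78 mm; three of them hold bits, one is empty. Origin at the centre of its underside; fixed. A bit's foot stands 8 mm above the bench, so heads begin 44 mm above it
- cone_stone: another bit in the stand: pink pointed grinding stone, 18 mm in diameter and 22 mm tall, on a 36 mm steel shank 8 mm in diameter with a chamfered foot. Origin at the centre of the foot of the shank, z up along the axis; it stands in the stand, which hole varies. To be left alone
- ball_stone: another bit in the stand: off-white ball-shaped grinding stone, 21 mm in diameter, on a 36 mm steel shank 8 mm in diameter with a chamfered foot. Origin at the centre of the foot of the shank, z up along the axis; it stands in the stand, which hole varies. To be left alone
- spindle: upright bench spindle, bolted down: a base plate 130 x 110 x 10 mm, a cream ribbed motor 66 mm in diameter up to 92 mm, a bearing nose, and on top the collet with its nut; the shaft is locked. Origin at the centre of the base's underside, z up along the axis; grey switch box on its -x side. Nothing wider than 46 mm stands higher than 92 mm, nothing but shaft, nut and collet higher than 104 mm
- collet_mouth (a point): centre of the collet's mouth, 136 mm above the spindle's base and 2 mm above the top of the nut: a bore of 9.5 mm with a short lead-in cone, 12.6 mm wide at the top, 2.5 mm deep
- bore_stop (a point): centre of the stop at the bottom of the collet's bore, 28 mm below the mouth: where the foot of the shank must stand. z up. When home the underside of the rasp's head is 8 mm above the mouth and the rasp's top 34 mm above the top of the nut
- nut_middle (a point): centre of the collet nut at half height: a dark knurled steel nut 34 mm in diameter and 20 mm tall (114 to 134 mm above the spindle's base), to be gripped across its sides, from above, with the rasp's head standing between the fingers. Right-hand thread: clockwise from above closes the collet. It turns about the spindle's z and stays where it is left
- nut_top (a point): centre of the nut's top face. Feel of the nut: a steady drag of about 0.25 N m (a reading taken at a standstill shows it with either sign). It was left open by an unknown amount: the collet meets the shank after 0.4 to 1.8 rad; from there the torque rises by 0.4 (at first) to 1.2 N m per rad. Firm at a rise of 0.16 N m over the free turning, hand-tight 0.2 to 0.4, forced above 0.6
- stop: the fixed steel stop in the bore; its top face is at point bore_stop, the axes are the spindle's. It takes up to 40 N. From 21 mm below the mouth four spring balls hold the shank: pushing in takes 8 to 16 N past them (foot 2 to 6 mm above the stop), then 4 to 9 N of friction up to the stop; they hold the rasp up when it is let go, so it does not drop home by itself
- mouth: the collet's fixed front face with its lead-in cone; origin at point collet_mouth, axes are the spindle's. It takes up to 40 N
- jaws: the eight collet segments inside the nut, not to be seen from outside, drawn inward 2 mm per rad by the nut; origin at the mouth, axes the spindle's. Their pressure on the shank, all eight added up, is about 500 N per N m of torque rise
- plunger_can: bystander: red can with a yellow band and a steel plunger plate on top, 94 mm in diameter, 123 mm tall; origin under its centre
- brush: bystander: brush with an orange handle, 190 mm long, lying; origin under its middle, handle towards its -x
- spanner: bystander: steel spanner, 160 mm long, lying flat; origin under its middle
- boot: bystander: brown suede ankle boot with a dark block heel, about 240 x 100 x 225 mm; origin under its middle

How it is judged:
On the way, in this order (a step that is already met when the one before it is completed fails the run):
1. the rasp stands fully home on the stop, upright in the collet, before the nut grips it (z of rasp_foot in the frame of bore_stop between -0.003 and 0.0015 m and horizontal distance between rasp_foot and bore_stop below 0.002 m and angle between the z axis of rasp and the z axis of spindle, either way round below 0.06 rad and contact force between rasp and jaws below 60 N), for 0.2 s.
2. the eight collet segments grip the shank firmly (80 N in all), the rasp still home (z of rasp_foot in the frame of bore_stop between -0.003 and 0.0015 m and horizontal distance between rasp_foot and bore_stop below 0.002 m and angle between the z axis of rasp and the z axis of spindle, either way round below 0.06 rad and contact force between rasp and jaws above 80 N), for 0.3 s.
At the end, for the whole second after the job is handed in: the rasp's shank is in the collet with its foot within 1.5 mm of the stop (2 mm sideways), upright to 0.06 rad and at rest, the eight collet segments pressing on it with more than 80 N in all (10 N each); the other bits, can, brush, spanner and boot within 15 mm of where they were (all of step 2 and linear speed of rasp below 0.01 m/s and distance of each of cone_stone, ball_stone, plunger_can, brush, spanner, boot from where it was at the start of the episode below 0.015 m); the robot touches nothing.
It fails at once if the rasp is rammed: more than 40 N on the stop or on the collet's mouth (contact force between rasp and stop above 40 N or contact force between rasp and mouth above 40 N).
It fails at once if the nut is forced: the collet segments press with more than 320 N in all (40 N each) (contact force between rasp and jaws above 320 N).
It fails at once if a bystander is moved by more than 30 mm (distance of any of cone_stone, ball_stone, plunger_can, brush, spanner, boot from where it was at the start of the episode above 0.03 m).
It also fails if it takes over 64 s, if anything falls off the work surface, if the arm or the gripper's body presses on something with over 40 N, if the wrist force passes 120 N, or if a joint passes its speed limit or range.

## Working session

There is one attempt and no reset: what is moved stays moved. The work goes in short steps, Python scripts to look and compute and a tool call to move; the robot and the scene stay as the last step left them, time stands still between calls to the robot, and variables do not carry over. Pictures are saved under pics/ and viewed, at most 10 in all, crops included, and the job is handed in when it is done.

Besides the shell and the picture viewer there is one more tool, called after "Call:" as name(argument=value, ...), one argument or row to a line, values as JSON. send_rows: Moves the arm, as the interface text tells. Its arguments: {"type":"object","properties":{"steps":{"type":"array"},"grip":{"type":"number"},"grip_force":{"type":"number"}},"required":["steps"]}

```bash
ls; mkdir -p pics
python3 - <<'E'
from plant import ctrl
import cv2
s=ctrl.read_state();print({k:s[k] for k in s})
for n in("scene","side","wrist"):
    m=ctrl.camera_model(n);print(n,m)
    cv2.imwrite(f"pics/{n}0.png",ctrl.get_image(n))
E
```

```text
pics
{'t': 0.0, 'joint_pos': array([ 1.40108803e+00,  3.59374626e-01,  1.10674033e-02, -3.14536423e-04,
       -1.22409711e+00, -2.88099468e-01]), 'qd': array([ 2.52546255e-04,  1.96823592e-04,  3.85414671e-05, -5.91959747e-04,
        2.89549607e-04,  3.31664230e-04]), 'tau': array([-6.39553073e-04, -5.83322883e+01,  2.93411422e+01,  6.93632081e+00,
       -6.11311800e-03, -2.19691179e-05]), 'eef_pos': array([0.2981629 , 0.60505078, 0.23038174]), 'eef_rot': array([ 9.73903221e-01, -2.26962217e-01, -1.00043099e-04,  8.11341293e-04]), 'ft_force': array([-0.53030302, -0.20758686, -0.63204178]), 'wrist_torque': array([ 0.03536701, -0.02738399, -0.00045133]), 'grip_force': 0.0, 'gripper_width': 0.08553086242220645}
scene {'camera_matrix': array([[409.90985872,   0.        , 314.13579441],
       [  0.        , 409.90985872, 205.68909795],
       [  0.        ,   0.        ,   1.        ]]), 'origin': array([1.16054288, 0.10668441, 0.95481349]), 'attitude': array([0.21105606, 0.25885768, 0.72366658, 0.60394927])}
side {'camera_matrix': array([[370.38117148,   0.        , 315.03563248],
       [  0.        , 370.38117148, 203.49991407],
       [  0.        ,   0.        ,   1.        ]]), 'origin': array([0.40455357, 0.7949521 , 1.02077969]), 'attitude': array([-0.01652212,  0.36026235,  0.93135498, -0.05015939])}
wrist {'camera_matrix': array([[309.70691629,   0.        , 312.69056591],
       [  0.        , 309.70691629, 194.98484254],
       [  0.        ,   0.        ,   1.        ]]), 'origin': array([0.36695727, 0.57082341, 0.37404099]), 'attitude': array([ 0.0811628 , -0.12895531,  0.83930646, -0.52186951])}
```

View pics/scene0.png

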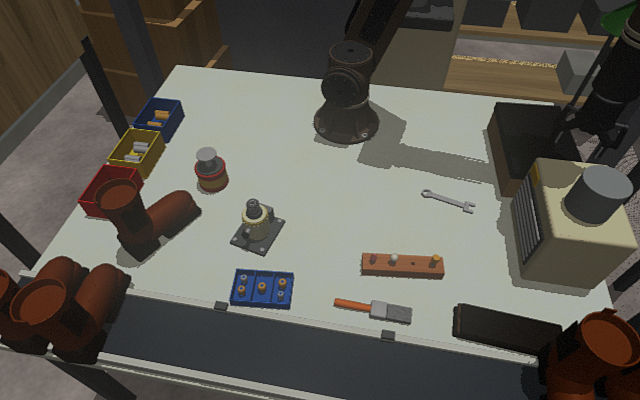

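View pics/side0.png

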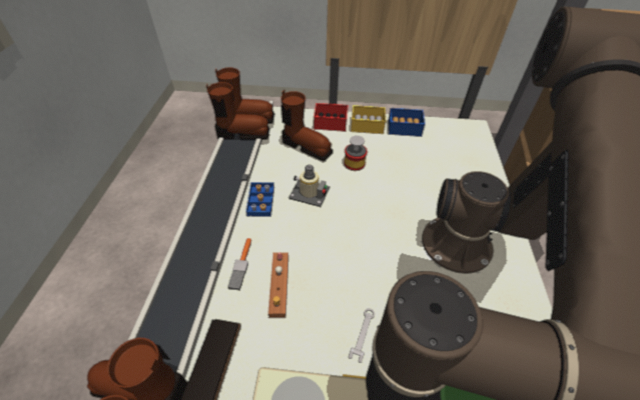

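Scene: the rasp (gold) is at about (437,259), the ball at (394,258), the cone at (373,257), the empty hole at (413,264) and the collet at about (252,203). Side: the rasp is at about (277,300) and the collet at (309,170).

```bash
cat > h.py <<'E'
import numpy as np,cv2
from scipy.spatial.transform import Rotation as R
from scipy.optimize import least_squares
def ray(m,p):
    K=m["camera_matrix"];x=(p[0]-K[0,2])/K[0,0];y=(p[1]-K[1,2])/K[1,1]
    if m.get("fish"):
        r=np.hypot(x,y);k=np.sin(r)/r if r>1e-9 else 1;d=np.array([x*k,-y*k,-np.cos(r)])
    else: d=np.array([x,-y,-1.])
    d=R.from_quat(m["attitude"]).apply(d);return d/np.linalg.norm(d)
def tri(obs):
    A=np.zeros((3,3));b=np.zeros(3)
    for m,p in obs:
        d=ray(m,p);P=np.eye(3)-np.outer(d,d);A+=P;b+=P@m["origin"]
    X=np.linalg.solve(A,b)
    return X,[1e3*np.linalg.norm(np.cross(X-m["origin"],ray(m,p))) for m,p in obs]
def onz(m,p,z):
    d=ray(m,p);return m["origin"]+d*(z-m["origin"][2])/d[2]
def project(m,X):
    v=R.from_quat(m["attitude"]).inv().apply(np.asarray(X)-m["origin"]);v=v*[1,-1,-1]
    K=m["camera_matrix"]
    if m.get("fish"):
        r=np.hypot(v[0],v[1]);th=np.arctan2(r,v[2]);q=v[:2]/r*th
    else:q=v[:2]/v[2]
    return q*K[0,0]+K[:2,2]
E
python3 - <<'E'
import cv2,numpy as np
s=cv2.imread("pics/scene0.png");d=cv2.imread("pics/side0.png")
def c(i,x,y,w,h,k=6): 
    o=cv2.resize(i[y:y+h,x:x+w],None,fx=k,fy=k,interpolation=cv2.INTER_CUBIC)
    for j in range(0,w,10): cv2.line(o,(j*k,0),(j*k,4 if j%50 else 12),(0,0,255),1)
    for j in range(0,h,10): cv2.line(o,(0,j*k),(4,j*k),(0,0,255),1)
    return o
a=c(s,225,190,60,70,6);b=c(s,355,240,70,70,6)
cv2.imwrite("pics/cs.png",np.vstack([np.hstack([c(s,230,190,55,50,6),c(d,285,155,55,50,6)]),np.hstack([c(s,400,240,55,45,6),c(d,255,275,55,45,6)])]))
E
```

```text
(no output)
```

View pics/cs.png

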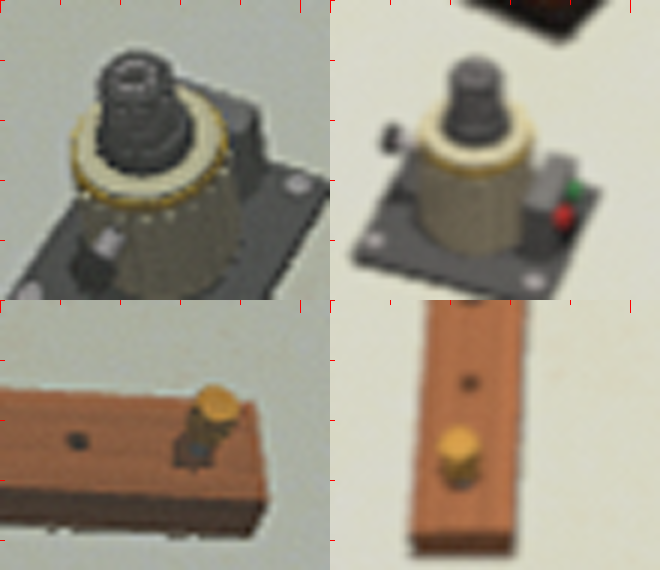

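View pics/wrist0.png

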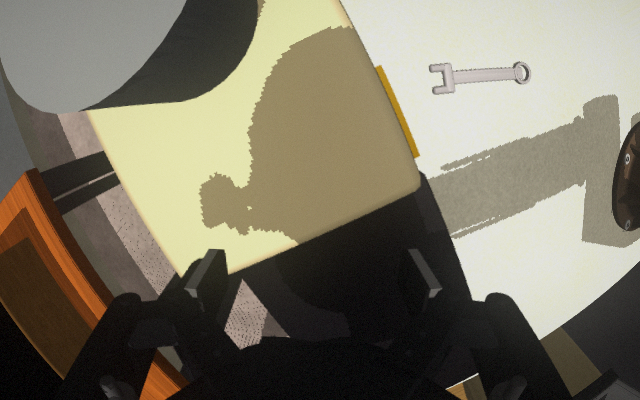

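Crop: rasp top at scene (435.8,256.2), side (276.4,298.3). Collet mouth at scene (252.4,201.6), side (308.9,166.2). In the wrist view only the spanner is useful; the rasp is out of sight.

Run:
```python
from h import *
from plant import ctrl
S=ctrl.camera_model("scene");D=ctrl.camera_model("side")
for n,a,b in [("rasp",(435.8,256.2),(276.4,298.3)),("mouth",(252.4,201.6),(308.9,166.2)),("hole3",(412.6,263.0),(277.8,288.5)),("ball",(394,258),(278.5,270))]:
    print(n,tri([(S,a),(D,b)]))
# stand corners on top z=.03: scene crop right top corner (257,403)->; stand ends
for p in [(442.6,256.8),(444.2,273.0)]: print("scene stand",onz(S,p,.03))
for p in [(402,254.7),]: print(onz(S,p,.03))
for p in [(268.6,313.7),(285.3,313.6)]: print("side stand",onz(D,p,.03))
```

```text
rasp (array([0.56117418, 0.30287519, 0.06593857]), [np.float64(0.15173734733138758), np.float64(0.15173734733124356)])
mouth (array([ 0.52494694, -0.17926246,  0.13769384]), [np.float64(0.13803333310242027), np.float64(0.1380333331023248)])
hole3 (array([0.5684949 , 0.25170577, 0.02945791]), [np.float64(0.3816704823414027), np.float64(0.3816704823413982)])
ball (array([0.57425957, 0.20072017, 0.04942785]), [np.float64(0.17453947113881618), np.float64(0.17453947113875665)])
scene stand [0.53553131 0.32826103 0.03      ]
scene stand [0.58410443 0.33168116 0.03      ]
[0.54786615 0.22301436 0.03      ]
side stand [0.58079407 0.33427015 0.03      ]
side stand [0.53365144 0.32884885 0.03      ]
```

Run:
```python
from h import *
from plant import ctrl
S=ctrl.camera_model("scene")
for p,z in [((512,240),0),((528,292),0),((488,165),0),((500,195),0),((540,158),.2),((525,225),.2)]: print(p,z,onz(S,p,z))
s=ctrl.read_state();print(R.from_quat(s["eef_rot"]).as_matrix().round(3))
W=ctrl.camera_model("wrist")
r=R.from_quat(s["eef_rot"]);print(r.inv().apply(W["origin"]-s["eef_pos"]),(r.inv()*R.from_quat(W["attitude"])).as_matrix().round(3))
```

```text
(512, 240) 0 [0.42508628 0.52661102 0.        ]
(528, 292) 0 [0.58367607 0.54799012 0.        ]
(488, 165) 0 [1.34465548e-01 4.84424494e-01 1.11022302e-16]
(500, 195) 0 [2.59994882e-01 5.10008048e-01 1.11022302e-16]
(540, 158) 0.2 [0.29963701 0.54003564 0.2       ]
(525, 225) 0.2 [0.5313388  0.47239718 0.2       ]
[[ 0.897 -0.442 -0.   ]
 [-0.442 -0.897 -0.001]
 [ 0.     0.001 -1.   ]]
[ 0.0768538   0.00054325 -0.14357213] [[-0.     0.954  0.301]
 [ 1.     0.    -0.   ]
 [-0.     0.301 -0.954]]
```

Call:
send_rows(
  steps=[0, -45, 5, 0, 0, 0.06, 0, -90, 10, 0, 0, 0.12, 10, -135, 10, 0, 0, 0.18, 45, -165, 0, 0, 0, 0.24, 85, -190, -20, 0, 0, 0.3, 125, -210, -35, 0, 0, 0.36, 165, -235, -50, 0, 0, 0.42, 200, -260, -60, 0, 0, 0.458],
  grip=0.6,
)

```text
t: 0.95
eef_pos: [0.4996, 0.3439, 0.1699]
eef_rot: [1.0, 0.001, -0.0, 0.0]
ft_force: [0.4, 1.4, 0.5]
gripper_width: 0.051
grip_force: 0.0
```

```bash
cat > shot.py <<'E'
import sys,pickle
from h import *
from plant import ctrl
n=sys.argv[1]
m=ctrl.camera_model("wrist");m["fish"]=1;s=ctrl.read_state()
cv2.imwrite(f"pics/{n}.png",ctrl.get_image("wrist"));pickle.dump((m,s),open(n+".pkl","wb"))
print(s["t"],s["eef_pos"],R.from_quat(s["eef_rot"]).as_matrix().round(3).tolist(),s["joint_pos"].round(2),s["gripper_width"])
for X in eval(sys.argv[2]): print(X,project(m,X))
E
python3 shot.py w1 "[(.561,.303,.066),(.568,.252,.03)]"
```

```text
0.95 [0.49955326 0.34389777 0.16992408] [[1.0, 0.002, -0.001], [0.002, -1.0, -0.001], [-0.001, 0.001, -1.0]] [ 0.92  0.29 -0.23 -0.   -1.05  0.65] 0.0510301913491912
(0.561, 0.303, 0.066) [363.38970381 119.8555133 ]
(0.568, 0.252, 0.03) [410.55307935 112.06534831]
```

Call:
send_rows(
  steps=[20, -14, -10, 0, 0, 0, 40, -28, -20, 0, 0, 0, 62, -42, -30, 0, 0, 0, 62, -42, -40, 0, 0, 0, 62, -42, -40, 0, 0, 0, 62, -42, -40, 0, 0, 0, 62, -42, -40, 0, 0, 0, 62, -42, -40, 0, 0, 0],
)

```text
t: 1.8
eef_pos: [0.5601, 0.3043, 0.1321]
eef_rot: [1.0, 0.001, 0.0, -0.0]
ft_force: [-0.1, -0.2, -0.5]
gripper_width: 0.0514
grip_force: 0.0
```

```bash
python3 shot.py w2 "[(.561,.303,.066)]"
python3 - <<'E'
import cv2,numpy as np
a=cv2.imread("pics/w1.png")[80:180,300:430];b=cv2.imread("pics/w2.png")
b=b[140:260,250:380]
f=lambda i:cv2.resize(i,None,fx=4,fy=4,interpolation=cv2.INTER_CUBIC)
A=f(a);B=f(b)
o=np.zeros((max(A.shape[0],B.shape[0]),800,3),np.uint8)
o=np.zeros((480,1040,3),np.uint8);o[:A.shape[0],:520]=A;o[:B.shape[0],520:]=B
for k in range(0,1040,40):cv2.line(o,(k,0),(k,6),(0,0,255),1)
for k in range(0,480,40):cv2.line(o,(0,k),(6,k),(0,0,255),1);cv2.line(o,(520,k),(526,k),(0,0,255),1)
cv2.imwrite("pics/c2.png",cv2.resize(o,(780,360),interpolation=cv2.INTER_AREA))
E
```

```text
1.8 [0.56008311 0.30425075 0.13212875] [[1.0, 0.001, 0.001], [0.001, -1.0, 0.001], [0.001, -0.001, -1.0]] [ 0.8   0.37 -0.21  0.   -0.99  0.77] 0.05142862931082998
(0.561, 0.303, 0.066) [313.93782319 207.61664889]
```

View pics/c2.png

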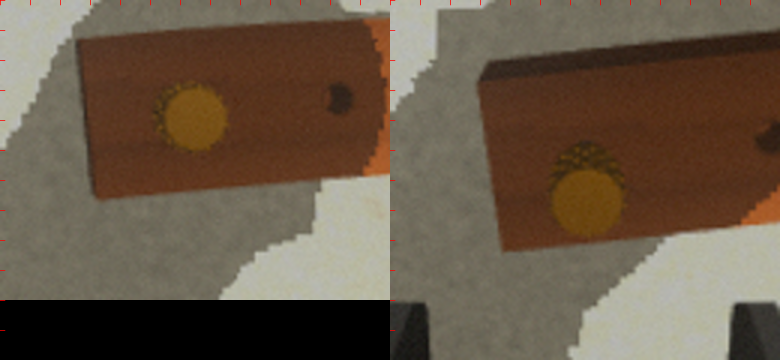

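Left (w1): rasp top at (365.0,119.0). Right (w2): rasp top at (315.6,207.0).

Run:
```python
from h import *;import pickle
m1,_=pickle.load(open("w1.pkl","rb"));m2,_=pickle.load(open("w2.pkl","rb"))
print(tri([(m1,(365,119)),(m2,(315.6,207))]),onz(m1,(365,119),.066),onz(m2,(315.6,207),.066))
```

```text
(array([0.56176988, 0.30182842, 0.06680282]), [np.float64(0.01726686175820428), np.float64(0.01726686175821442)]) [0.56173065 0.30170708 0.066     ] [0.56147309 0.30180549 0.066     ]
```

Call:
send_rows(
  steps=[1.5, -2.5, -20, 0, 0, 0, 1.5, -2.5, -45, 0, 0, 0, 1.5, -2.5, -70, 0, 0, 0, 1.5, -2.5, -85, 0, 0, 0, 1.5, -2.5, -93, 0, 0, 0, 1.5, -2.5, -93, 0, 0, 0, 1.5, -2.5, -93, 0, 0, 0, 1.5, -2.5, -93, 0, 0, 0],
)

```text
t: 2.65
eef_pos: [0.5624, 0.3016, 0.0395]
eef_rot: [1.0, 0.0, 0.001, -0.001]
ft_force: [-0.1, 0.5, -1.0]
gripper_width: 0.0513
grip_force: 0.0
```

Call:
send_rows(
  steps=[0, 0, 0, 0, 0, 0, 0, 0, 0, 0, 0, 0, 0, 0, 0, 0, 0, 0, 0, 0, 0, 0, 0, 0, 0, 0, 0, 0, 0, 0, 0, 0, 0, 0, 0, 0, 0, 0, 0, 0, 0, 0, 0, 0, 0, 0, 0, 0],
  grip=0,
  grip_force=60,
)

```text
t: 3.45
eef_pos: [0.5623, 0.3014, 0.039]
eef_rot: [1.0, 0.0, 0.001, -0.0]
ft_force: [-0.9, -0.1, 5.4]
gripper_width: 0.0164
grip_force: 58.4
```

Call:
send_rows(
  steps=[0, 0, 8, 0, 0, 0, 0, 0, 25, 0, 0, 0, 0, 0, 60, 0, 0, 0, 0, 0, 100, 0, 0, 0, 0, 0, 140, 0, 0, 0, 0, -20, 170, 0, 0, 0, 0, -60, 170, 0, 0, 0, 0, -100, 170, 0, 0, 0],
)

```text
t: 4.25
eef_pos: [0.5615, 0.2003, 0.2095]
eef_rot: [1.0, 0.001, 0.0, -0.0]
ft_force: [1.4, -1.1, -1.5]
gripper_width: 0.0159
grip_force: 59.0
```

Call:
send_rows(
  steps=[-5, -40, 0, 0, 0, 0, -10, -80, 0, 0, 0, 0, -15, -125, 0, 0, 0, 0, -20, -170, 0, 0, 0, 0, -25, -215, 0, 0, 0, 0, -30, -255, 0, 0, 0, 0, -35, -290, 0, 0, 0, 0, -40, -310, 0, 0, 0, 0],
)

```text
t: 5.05
eef_pos: [0.5206, -0.1115, 0.2083]
eef_rot: [1.0, -0.001, -0.001, 0.0]
ft_force: [0.8, 0.7, -0.9]
gripper_width: 0.016
grip_force: 59.0
```

```bash
python3 shot.py w3 "[(.525,-.179,.136)]"
```

```text
5.05 [ 0.52056228 -0.11146752  0.20833435] [[1.0, -0.002, -0.001], [-0.002, -1.0, -0.0], [-0.001, 0.0, -1.0]] [ 0.16  0.14 -0.33  0.   -1.1   1.41] 0.015987777633331434
(0.525, -0.179, 0.136) [401.47991195 199.76065764]
```

Call:
send_rows(
  steps=[2, -30, 0, 0, 0, 0, 4, -60, 0, 0, 0, 0, 4, -68, 0, 0, 0, 0, 4, -68, 0, 0, 0, 0, 4, -68, 0, 0, 0, 0, 4, -68, 0, 0, 0, 0, 4, -68, 0, 0, 0, 0, 4, -68, 0, 0, 0, 0],
)

```text
t: 5.9
eef_pos: [0.5259, -0.1764, 0.2084]
eef_rot: [1.0, 0.001, 0.0, -0.0]
ft_force: [0.1, 0.5, -0.0]
gripper_width: 0.0157
grip_force: 59.0
```

```bash
python3 shot.py w4 "[(.525,-.179,.136),(.525,-.179,.177)]"
python3 - <<'E'
import cv2,numpy as np
a=cv2.imread("pics/w3.png")[150:250,350:450];b=cv2.imread("pics/w4.png")[130:230,265:365]
f=lambda i:cv2.resize(i,None,fx=4,fy=4,interpolation=cv2.INTER_CUBIC)
o=np.hstack([f(a),f(b)])
for k in range(0,800,40):cv2.line(o,(k,0),(k,6),(0,0,255),1)
for k in range(0,400,40):cv2.line(o,(0,k),(6,k),(0,0,255),1)
cv2.imwrite("pics/c3.png",o)
E
```

```text
5.9 [ 0.52592334 -0.17638008  0.20844029] [[1.0, 0.001, 0.0], [0.001, -1.0, 0.0], [0.0, -0.0, -1.0]] [ 0.03  0.18 -0.29 -0.   -1.1   1.54] 0.015654548639034635
(0.525, -0.179, 0.136) [315.67542185 206.97465522]
(0.525, -0.179, 0.177) [316.29254454 229.41092171]
```

View pics/c3.png

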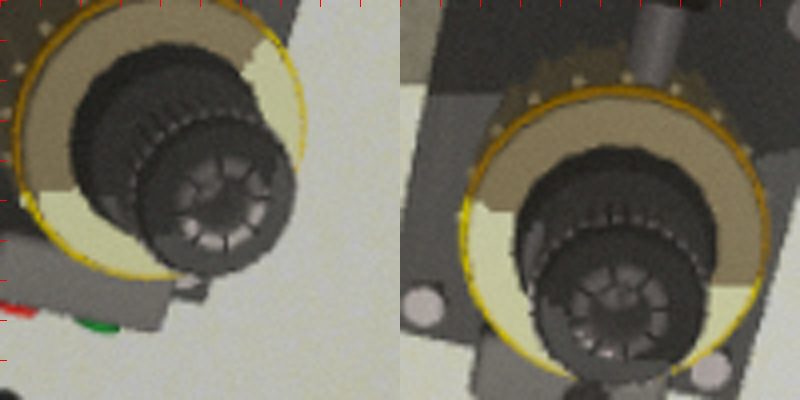

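Left (w3): mouth at (405.1,200.1). Right (w4): mouth at (319.0,207.1), with the shank foot just coming in at about x=311.4. I'll crop lower for the foot.

Run:
```python
from h import *;import pickle
m1,_=pickle.load(open("w3.pkl","rb"));m2,s=pickle.load(open("w4.pkl","rb"))
a,b=(405.1,200.1),(319,207.1)
print(tri([(m1,a),(m2,b)]),onz(m1,a,.136),onz(m2,b,.136),s["eef_pos"])
e=s["eef_pos"]
for dz in(-.031,.005,.027): print(dz,project(m2,e+[0,0,dz]))
i=cv2.imread("pics/w4.png")[170:320,250:390]
o=cv2.resize(i,None,fx=4,fy=4,interpolation=cv2.INTER_CUBIC);o=cv2.convertScaleAbs(o,alpha=2)
for k in range(0,600,40):cv2.line(o,(k,0),(k,6),(0,0,255),1);cv2.line(o,(0,k),(6,k),(0,0,255),1)
cv2.imwrite("pics/c4.png",o)
```

```text
(array([ 0.52531209, -0.18144032,  0.1374475 ]), [np.float64(0.10484135208261634), np.float64(0.10484135208249565)]) [ 0.52471422 -0.18192883  0.136     ] [ 0.52490282 -0.18146442  0.136     ] [ 0.52592334 -0.17638008  0.20844029]
-0.031 [312.04446021 228.32694673]
0.005 [311.9269394 256.6709792]
0.027 [311.83102193 280.33290251]
```

View pics/c4.png

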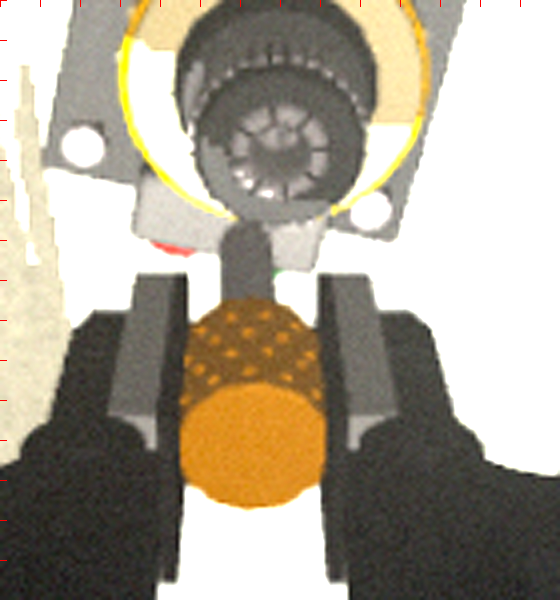

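Foot at about (311.4,229.2), and the rasp is upright in the grip to within roughly 0.01 rad. The correction is about (-1,-5.5) mm.

Call:
send_rows(
  steps=[-0.8, -5.5, 0, 0, 0, 0, -0.8, -5.5, -15, 0, 0, 0, -0.8, -5.5, -32, 0, 0, 0, -0.8, -5.5, -32, 0, 0, 0, -0.8, -5.5, -32, 0, 0, 0, -0.8, -5.5, -32, 0, 0, 0, -0.8, -5.5, -32, 0, 0, 0, -0.8, -5.5, -32, 0, 0, 0],
)

```text
t: 6.75
eef_pos: [0.5253, -0.1826, 0.177]
eef_rot: [1.0, 0.0, 0.001, 0.0]
ft_force: [0.3, 0.1, -1.6]
gripper_width: 0.0164
grip_force: 59.0
```

```bash
python3 shot.py w5 "[(.5249,-.1816,.136)]"
python3 - <<'E'
import cv2,numpy as np
o=cv2.resize(cv2.imread("pics/w5.png")[160:260,265:365],None,fx=6,fy=6,interpolation=cv2.INTER_CUBIC);o=cv2.convertScaleAbs(o,alpha=2)
for k in range(0,600,60):cv2.line(o,(k,0),(k,6),(0,0,255),1);cv2.line(o,(0,k),(6,k),(0,0,255),1)
cv2.imwrite("pics/c5.png",o)
E
```

```text
6.75 [ 0.52534741 -0.1825639   0.1769538 ] [[1.0, 0.0, 0.001], [0.0, -1.0, -0.0], [0.001, 0.0, -1.0]] [ 0.02  0.21 -0.33  0.   -1.03  1.55] 0.016445830750901322
(0.5249, -0.1816, 0.136) [310.55091    222.82696484]
```

View pics/c5.png

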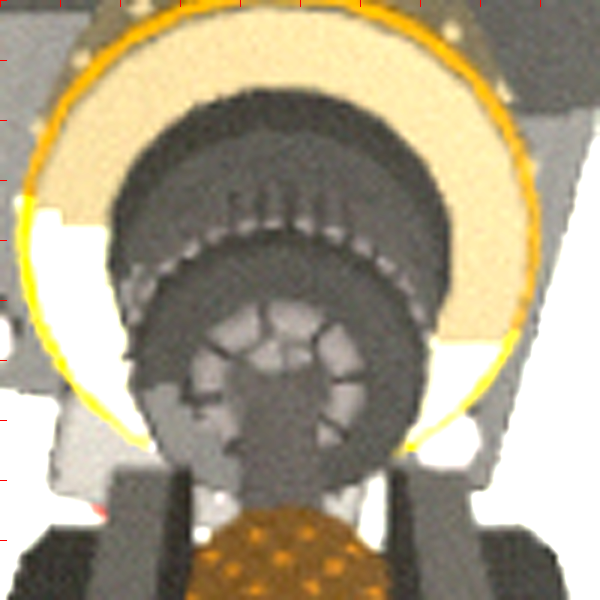

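Run:
```python
from h import *;import pickle
m,s=pickle.load(open("w5.pkl","rb"));e=s["eef_pos"]
print(onz(m,(310.9,223.7),.136),onz(m,(310.9,223.7),.1375),e)
for d in [(.004,0,-.030),(.003,0,-.031),(0,0,-.031)]: print(project(m,e+d))
```

```text
[ 0.52428857 -0.18182399  0.136     ] [ 0.52491897 -0.18183272  0.1375    ] [ 0.52534741 -0.1825639   0.1769538 ]
[312.01305049 223.00942912]
[312.01674577 223.88776291]
[312.01960412 228.3791826 ]
```

Call:
send_rows(
  steps=[-0.4, 0.3, -3, 0, 0, 0, -0.4, 0.3, -6, 0, 0, 0, -0.4, 0.3, -8, 0, 0, 0, -0.4, 0.3, -10, 0, 0, 0, -0.4, 0.3, -11, 0, 0, 0, -0.4, 0.3, -12, 0, 0, 0, -0.4, 0.3, -13, 0, 0, 0, -0.4, 0.3, -14, 0, 0, 0],
)

```text
t: 7.6
eef_pos: [0.5247, -0.1822, 0.1623]
eef_rot: [1.0, 0.0, 0.0, 0.0]
ft_force: [-0.2, -0.4, 1.1]
gripper_width: 0.0161
grip_force: 59.0
```

Call:
send_rows(
  steps=[0, 0, -1, 0, 0, 0, 0, 0, -2, 0, 0, 0, 0, 0, -3, 0, 0, 0, 0, 0, -4, 0, 0, 0, 0, 0, -5, 0, 0, 0, 0, 0, -6, 0, 0, 0, 0, 0, -7, 0, 0, 0, 0, 0, -8, 0, 0, 0],
)

```text
t: 8.4
eef_pos: [0.5246, -0.1822, 0.1542]
eef_rot: [1.0, 0.0, -0.0, -0.0]
ft_force: [-0.3, -0.0, -0.9]
gripper_width: 0.0156
grip_force: 59.0
```

```bash
python3 -c "
from plant import ctrl
s=ctrl.read_state();print(s['eef_pos'],s['ft_force'],s['wrist_torque'])"
```

```text
[ 0.52464505 -0.18222288  0.15422029] [-0.28800088 -0.02005008 -0.90904272] [-0.04131121  0.0185981  -0.02076291]
```

Call:
send_rows(
  steps=[0, 0, -1, 0, 0, 0, 0, 0, -2, 0, 0, 0, 0, 0, -3, 0, 0, 0, 0, 0, -4, 0, 0, 0, 0, 0, -5, 0, 0, 0, 0, 0, -6, 0, 0, 0, 0, 0, -7, 0, 0, 0, 0, 0, -7.5, 0, 0, 0],
)

```text
t: 9.2
eef_pos: [0.5246, -0.1822, 0.1467]
eef_rot: [1.0, 0.0, -0.0, 0.0]
ft_force: [1.2, 0.1, -0.5]
gripper_width: 0.016
grip_force: 59.0
```

Call:
send_rows(
  steps=[0, 0, -0.5, 0, 0, 0, 0, 0, -1, 0, 0, 0, 0, 0, -1.5, 0, 0, 0, 0, 0, -2, 0, 0, 0, 0, 0, -2.5, 0, 0, 0, 0, 0, -3, 0, 0, 0, 0, 0, -3, 0, 0, 0, 0, 0, -3, 0, 0, 0],
)

```text
t: 10.0
eef_pos: [0.5248, -0.1823, 0.144]
eef_rot: [1.0, 0.0, 0.0, 0.0]
ft_force: [-0.3, -0.1, 1.8]
gripper_width: 0.0162
grip_force: 59.2
```

Call:
send_rows(
  steps=[0, 0, -0.3, 0, 0, 0, 0, 0, -0.6, 0, 0, 0, 0, 0, -0.9, 0, 0, 0, 0, 0, -1.2, 0, 0, 0, 0, 0, -1.5, 0, 0, 0, 0, 0, -1.8, 0, 0, 0, 0, 0, -2, 0, 0, 0, 0, 0, -2, 0, 0, 0],
)

```text
t: 10.8
eef_pos: [0.5251, -0.1823, 0.1426]
eef_rot: [1.0, 0.0, 0.001, 0.0]
ft_force: [-1.4, 0.5, 6.7]
gripper_width: 0.016
grip_force: 59.6
```

Call:
send_rows(
  steps=[0, 0, -0.3, 0, 0, 0, 0, 0, -0.6, 0, 0, 0, 0, 0, -0.9, 0, 0, 0, 0, 0, -1.2, 0, 0, 0, 0, 0, -1.4, 0, 0, 0, 0, 0, -1.5, 0, 0, 0, 0, 0, -1.5, 0, 0, 0, 0, 0, -1.5, 0, 0, 0],
)

```text
t: 11.6
eef_pos: [0.525, -0.1823, 0.1408]
eef_rot: [1.0, 0.0, 0.0, 0.0]
ft_force: [-0.5, 0.7, 6.0]
gripper_width: 0.0161
grip_force: 59.6
```

Call:
send_rows(
  steps=[0, 0, -0.3, 0, 0, 0, 0, 0, -0.6, 0, 0, 0, 0, 0, -0.8, 0, 0, 0, 0, 0, -1, 0, 0, 0, 0, 0, -1, 0, 0, 0, 0, 0, -1, 0, 0, 0, 0, 0, -1, 0, 0, 0, 0, 0, -1, 0, 0, 0],
)

```text
t: 12.4
eef_pos: [0.5248, -0.1823, 0.1394]
eef_rot: [1.0, 0.0, 0.0, 0.0]
ft_force: [0.7, 0.5, 4.7]
gripper_width: 0.0162
grip_force: 59.5
```

Call:
send_rows(
  steps=[0, 0, -0.3, 0, 0, 0, 0, 0, -0.6, 0, 0, 0, 0, 0, -0.9, 0, 0, 0, 0, 0, -1.2, 0, 0, 0, 0, 0, -1.2, 0, 0, 0, 0, 0, -1.2, 0, 0, 0, 0, 0, -1.2, 0, 0, 0, 0, 0, -1.2, 0, 0, 0],
)

```text
t: 13.2
eef_pos: [0.525, -0.1823, 0.1387]
eef_rot: [1.0, 0.0, 0.0, 0.0]
ft_force: [-0.1, 1.8, 8.2]
gripper_width: 0.0164
grip_force: 59.8
```

Call:
send_rows(
  steps=[0, 0, -0.3, 0, 0, 0, 0, 0, -0.6, 0, 0, 0, 0, 0, -0.9, 0, 0, 0, 0, 0, -1, 0, 0, 0, 0, 0, -1, 0, 0, 0, 0, 0, -1, 0, 0, 0, 0, 0, -1, 0, 0, 0, 0, 0, -1, 0, 0, 0],
)

```text
t: 14.0
eef_pos: [0.5253, -0.1823, 0.1386]
eef_rot: [1.0, 0.0, 0.001, 0.0]
ft_force: [-2.6, 2.2, 14.8]
gripper_width: 0.016
grip_force: 60.6
```

Call:
send_rows(
  steps=[0, 0, -0.3, 0, 0, 0, 0, 0, -0.6, 0, 0, 0, 0, 0, -0.8, 0, 0, 0, 0, 0, -0.8, 0, 0, 0, 0, 0, -0.8, 0, 0, 0, 0, 0, -0.8, 0, 0, 0, 0, 0, -0.8, 0, 0, 0, 0, 0, -0.8, 0, 0, 0],
)

```text
t: 14.8
eef_pos: [0.5256, -0.1823, 0.1385]
eef_rot: [1.0, 0.001, 0.001, 0.0]
ft_force: [-3.5, 3.2, 19.9]
gripper_width: 0.0162
grip_force: 61.1
```

```bash
python3 -c "
from plant import ctrl
s=ctrl.read_state();print(s['eef_pos'],s['ft_force'],s['wrist_torque'],s['joint_pos'])
from h import *
S=ctrl.camera_model('scene');print(onz(S,(211,185),.06),onz(S,(206,153),.13))"
```

```text
[ 0.52559076 -0.18234434  0.1384845 ] [-3.48853157  3.18367775 19.92097872] [1.34049368e+00 1.45507925e+00 1.58828151e-04] [ 1.85989971e-02  2.43301181e-01 -3.81155149e-01  9.52033759e-04
 -9.43763810e-01  1.55273526e+00]
[ 0.42487809 -0.34358634  0.06      ] [ 0.365996   -0.36472144  0.13      ]
```

Call:
send_rows(
  steps=[0, 0, 0.6, 0, 0, 0, 0, 0, 1.2, 0, 0, 0, 0, 0, 1.8, 0, 0, 0, 0, 0, 2, 0, 0, 0, 0, 0, 2, 0, 0, 0, 0, 0, 2, 0, 0, 0, 0, 0, 2, 0, 0, 0, 0, 0, 2, 0, 0, 0],
)

```text
t: 15.6
eef_pos: [0.525, -0.1823, 0.1388]
eef_rot: [1.0, 0.0, 0.0, 0.0]
ft_force: [-0.8, 1.5, 7.5]
gripper_width: 0.016
grip_force: 59.8
```

Call:
send_rows(
  steps=[0, 0, 0, 0, 0, 0, 0, 0, 0, 0, 0, 0, 0, 0, 0, 0, 0, 0, 0, 0, 0, 0, 0, 0, 0, 0, 0, 0, 0, 0, 0, 0, 0, 0, 0, 0, 0, 0, 0, 0, 0, 0, 0, 0, 0, 0, 0, 0],
  grip=0.75,
)

```text
t: 16.4
eef_pos: [0.5246, -0.1823, 0.1383]
eef_rot: [1.0, 0.0, 0.0, -0.0]
ft_force: [0.1, 0.3, -0.2]
gripper_width: 0.0637
grip_force: 0.0
```

Call:
send_rows(
  steps=[0, 0.2, -5, 0, 0, 0, 0, 0.2, -12, 0, 0, 0, 0, 0.2, -20, 0, 0, 0, 0, 0.2, -26, 0, 0, 0, 0, 0.2, -30, 0, 0, 0, 0, 0.2, -30, 0, 0, 0, 0, 0.2, -30, 0, 0, 0, 0, 0.2, -30, 0, 0, 0],
)

```text
t: 17.2
eef_pos: [0.5249, -0.1821, 0.1086]
eef_rot: [1.0, 0.0, 0.0, 0.0]
ft_force: [0.1, -0.5, 0.7]
gripper_width: 0.0639
grip_force: 0.0
```

```bash
python3 shot.py w6 "[]"
python3 - <<'E'
import cv2,numpy as np
o=cv2.imread("pics/w6.png")[130:400,180:440]
cv2.imwrite("pics/c6.png",cv2.resize(cv2.convertScaleAbs(o,alpha=2),None,fx=2,fy=2,interpolation=cv2.INTER_CUBIC))
from plant import ctrl
s=ctrl.read_state();print(s["ft_force"],s["wrist_torque"])
E
```

```text
17.2 [ 0.5248733  -0.18206808  0.10859114] [[1.0, 0.0, 0.001], [0.0, -1.0, -0.0], [0.001, 0.0, -1.0]] [ 0.02  0.28 -0.42  0.   -0.88  1.55] 0.06386075510581904
[ 0.48560961 -0.06971927 -0.08954612] [-0.02788903  0.00199969 -0.03304593]
```

View pics/c6.png

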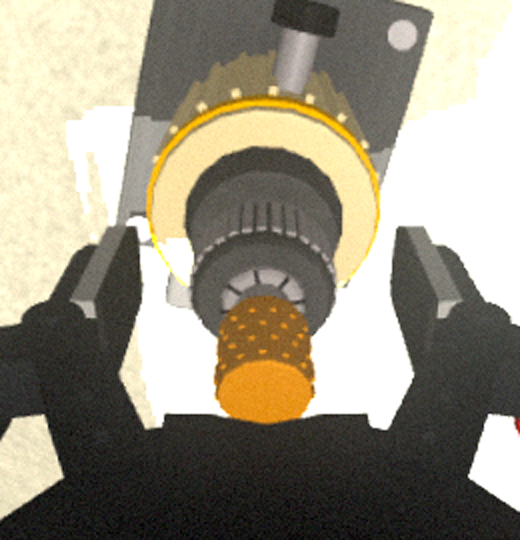

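The rasp stands upright and low in the collet at crop (265,360). The nut, at (265,290), is centred between the open fingers. Next I grip the nut.

Call:
send_rows(
  steps=[0, 0, 0, 0, 0, 0, 0, 0, 0, 0, 0, 0, 0, 0, 0, 0, 0, 0, 0, 0, 0, 0, 0, 0, 0, 0, 0, 0, 0, 0, 0, 0, 0, 0, 0, 0, 0, 0, 0, 0, 0, 0, 0, 0, 0, 0, 0, 0],
  grip=0,
  grip_force=90,
)

```text
t: 18.05
eef_pos: [0.5248, -0.1814, 0.109]
eef_rot: [1.0, 0.0, 0.0, -0.0]
ft_force: [-2.1, 5.1, 6.3]
gripper_width: 0.0318
grip_force: 89.1
```

Call:
send_rows(
  steps=[0, 0, 0, 0, 0, -0.05, 0, 0, 0, 0, 0, -0.1, 0, 0, 0, 0, 0, -0.15, 0, 0, 0, 0, 0, -0.2, 0, 0, 0, 0, 0, -0.25, 0, 0, 0, 0, 0, -0.3, 0, 0, 0, 0, 0, -0.35, 0, 0, 0, 0, 0, -0.4, 0],
)

```text
validation failed for argument at $.st...
```

Call:
send_rows(
  steps=[0, 0.6, 0, 0, 0, -0.05, 0, 0.6, 0, 0, 0, -0.1, 0, 0.6, 0, 0, 0, -0.15, 0, 0.6, 0, 0, 0, -0.2, 0, 0.6, 0, 0, 0, -0.24, 0, 0.6, 0, 0, 0, -0.28, 0, 0.6, 0, 0, 0, -0.32, 0, 0.6, 0, 0, 0, -0.36],
)

```text
t: 18.85
eef_pos: [0.5248, -0.1813, 0.109]
eef_rot: [0.984, -0.179, 0.0, -0.0]
ft_force: [-2.2, 2.7, 4.5]
gripper_width: 0.0321
grip_force: 89.0
```

```bash
cat > st.py <<'E'
from h import *
from plant import ctrl
s=ctrl.read_state();M=R.from_quat(s["eef_rot"]).as_matrix()
print(round(s["t"],2),s["eef_pos"].round(4),"phi",np.arctan2(M[1,0],M[0,0]).round(3),"F",s["ft_force"].round(1),"T",s["wrist_torque"].round(3),s["gripper_width"].round(4),s["qd"][5].round(3),s["tau"][5].round(3))
E
python3 st.py
```

```text
Traceback (most recent call last):
  File "st.py", line 4, in <module>
    print(round(s["t"],2),s["eef_pos"].round(4),"phi",np.arctan2(M[1,0],M[0,0]).round(3),"F",s["ft_force"].round(1),"T",s["wrist_torque"].round(3),s["gripper_width"].round(4),s["qd"][5].round(3),s["tau"][5].round(3))
                                                                                                                                                   ^^^^^^^^^^^^^^^^^^^^^^^^
AttributeError: 'float' object has no attribute 'round'
```

```bash
sed -i 's/s\["gripper_width"\].round(4)/s["gripper_width"]/' st.py; python3 st.py
```

```text
18.85 [ 0.5248 -0.1813  0.109 ] phi -0.361 F [-2.2  2.7  4.5] T [0.738 0.647 0.263] 0.032118384741171506 -0.399 0.405
```

Call:
send_rows(
  steps=[0, 0, 0, 0, 0, -0.03, 0, 0, 0, 0, 0, -0.06, 0, 0, 0, 0, 0, -0.09, 0, 0, 0, 0, 0, -0.12, 0, 0, 0, 0, 0, -0.15, 0, 0, 0, 0, 0, -0.18, 0, 0, 0, 0, 0, -0.21, 0, 0, 0, 0, 0, -0.24],
)

```text
t: 19.65
eef_pos: [0.5248, -0.1813, 0.109]
eef_rot: [0.955, -0.296, 0.0, -0.0]
ft_force: [-2.8, 1.7, 5.2]
gripper_width: 0.0321
grip_force: 89.1
```

```bash
python3 st.py
```

```text
19.65 [ 0.5248 -0.1813  0.109 ] phi -0.6 F [-2.8  1.7  5.2] T [0.83  0.672 0.223] 0.032132874350229886 -0.297 0.241
```

Call:
send_rows(
  steps=[0, 0, 0, 0, 0, -0.03, 0, 0, 0, 0, 0, -0.06, 0, 0, 0, 0, 0, -0.09, 0, 0, 0, 0, 0, -0.12, 0, 0, 0, 0, 0, -0.15, 0, 0, 0, 0, 0, -0.18, 0, 0, 0, 0, 0, -0.21, 0, 0, 0, 0, 0, -0.24],
)

```text
t: 20.45
eef_pos: [0.5248, -0.1813, 0.109]
eef_rot: [0.913, -0.408, 0.0, -0.0]
ft_force: [-1.7, 1.6, 5.8]
gripper_width: 0.0319
grip_force: 89.1
```

```bash
python3 st.py
```

```text
20.45 [ 0.5248 -0.1813  0.109 ] phi -0.84 F [-1.7  1.6  5.8] T [0.849 0.645 0.27 ] 0.03189262819565751 -0.297 0.241
```

Call:
send_rows(
  steps=[0, 0, 0, 0, 0, -0.03, 0, 0, 0, 0, 0, -0.06, 0, 0, 0, 0, 0, -0.09, 0, 0, 0, 0, 0, -0.12, 0, 0, 0, 0, 0, -0.15, 0, 0, 0, 0, 0, -0.18, 0, 0, 0, 0, 0, -0.21, 0, 0, 0, 0, 0, -0.24],
)

```text
t: 21.25
eef_pos: [0.5248, -0.1813, 0.109]
eef_rot: [0.858, -0.514, 0.0, -0.0]
ft_force: [-1.5, 2.5, 5.7]
gripper_width: 0.0319
grip_force: 89.0
```

```bash
python3 st.py
```

```text
21.25 [ 0.5248 -0.1813  0.109 ] phi -1.08 F [-1.5  2.5  5.7] T [0.894 0.652 0.232] 0.031852657961009244 -0.297 0.242
```

Call:
send_rows(
  steps=[0, 0, 0, 0, 0, -0.03, 0, 0, 0, 0, 0, -0.06, 0, 0, 0, 0, 0, -0.09, 0, 0, 0, 0, 0, -0.12, 0, 0, 0, 0, 0, -0.15, 0, 0, 0, 0, 0, -0.18, 0, 0, 0, 0, 0, -0.21, 0, 0, 0, 0, 0, -0.24],
)

```text
t: 22.05
eef_pos: [0.5249, -0.1813, 0.109]
eef_rot: [0.79, -0.613, 0.0, -0.0]
ft_force: [-2.0, 3.5, 4.1]
gripper_width: 0.0318
grip_force: 89.0
```

```bash
python3 st.py
```

```text
22.05 [ 0.5249 -0.1813  0.109 ] phi -1.32 F [-2.   3.5  4.1] T [0.853 0.616 0.266] 0.03175827744387295 -0.298 0.241
```

Call:
send_rows(
  steps=[0, 0, 0, 0, 0, -0.03, 0, 0, 0, 0, 0, -0.06, 0, 0, 0, 0, 0, -0.09, 0, 0, 0, 0, 0, -0.12, 0, 0, 0, 0, 0, -0.15, 0, 0, 0, 0, 0, -0.18, 0, 0, 0, 0, 0, -0.21, 0, 0, 0, 0, 0, -0.24],
)

```text
t: 22.85
eef_pos: [0.5249, -0.1813, 0.109]
eef_rot: [0.711, -0.703, 0.0, -0.0]
ft_force: [-0.1, 1.9, 4.6]
gripper_width: 0.0317
grip_force: 89.0
```

```bash
python3 st.py
```

```text
22.85 [ 0.5249 -0.1813  0.109 ] phi -1.56 F [-0.1  1.9  4.6] T [0.838 0.558 0.281] 0.03171857893492268 -0.297 0.242
```

Call:
send_rows(
  steps=[0, 0, 0, 0, 0, -0.03, 0, 0, 0, 0, 0, -0.06, 0, 0, 0, 0, 0, -0.09, 0, 0, 0, 0, 0, -0.12, 0, 0, 0, 0, 0, -0.15, 0, 0, 0, 0, 0, -0.18, 0, 0, 0, 0, 0, -0.21, 0, 0, 0, 0, 0, -0.24],
)

```text
t: 23.65
eef_pos: [0.5249, -0.1812, 0.109]
eef_rot: [-0.621, 0.783, -0.0, 0.0]
ft_force: [-1.4, 2.7, 5.5]
gripper_width: 0.0319
grip_force: 89.0
```

```bash
python3 st.py
```

```text
23.65 [ 0.5249 -0.1812  0.109 ] phi -1.8 F [-1.4  2.7  5.5] T [0.82  0.535 0.288] 0.031925188007501534 -0.298 0.201
```

Call:
send_rows(
  steps=[0, 0, 0, 0, 0, -0.02, 0, 0, 0, 0, 0, -0.04, 0, 0, 0, 0, 0, -0.06, 0, 0, 0, 0, 0, -0.08, 0, 0, 0, 0, 0, -0.1, 0, 0, 0, 0, 0, -0.12, 0, 0, 0, 0, 0, -0.14, 0, 0, 0, 0, 0, -0.16],
)

```text
t: 24.45
eef_pos: [0.525, -0.1813, 0.109]
eef_rot: [-0.557, 0.83, -0.0, 0.0]
ft_force: [-0.9, 1.7, 5.3]
gripper_width: 0.0319
grip_force: 89.1
```

```bash
python3 st.py
```

```text
24.45 [ 0.525  -0.1813  0.109 ] phi -1.96 F [-0.9  1.7  5.3] T [0.821 0.519 0.422] 0.031943539425993504 -0.196 -0.072
```

Call:
send_rows(
  steps=[0, 0, 0, 0, 0, -0.02, 0, 0, 0, 0, 0, -0.04, 0, 0, 0, 0, 0, -0.06, 0, 0, 0, 0, 0, -0.08, 0, 0, 0, 0, 0, -0.09, 0, 0, 0, 0, 0, -0.1, 0, 0, 0, 0, 0, -0.11, 0, 0, 0, 0, 0, -0.12],
)

```text
t: 25.25
eef_pos: [0.525, -0.1813, 0.109]
eef_rot: [-0.507, 0.862, -0.0, 0.0]
ft_force: [-1.1, 2.3, 5.1]
gripper_width: 0.0319
grip_force: 89.0
```

```bash
python3 st.py
```

```text
25.25 [ 0.525  -0.1813  0.109 ] phi -2.079 F [-1.1  2.3  5.1] T [0.78  0.578 0.491] 0.03194914160968347 -0.099 -0.325
```

Call:
send_rows(
  steps=[0, 0, 0, 0, 0, -0.01, 0, 0, 0, 0, 0, -0.02, 0, 0, 0, 0, 0, -0.03, 0, 0, 0, 0, 0, -0.04, 0, 0, 0, 0, 0, -0.05, 0, 0, 0, 0, 0, -0.05, 0, 0, 0, 0, 0, -0.05, 0, 0, 0, 0, 0, -0.05],
)

```text
t: 26.05
eef_pos: [0.525, -0.1813, 0.109]
eef_rot: [-0.485, 0.875, -0.0, 0.0]
ft_force: [-1.3, 1.9, 5.0]
gripper_width: 0.0323
grip_force: 89.1
```

Call:
send_rows(
  steps=[0, 0, 0, 0, 0, 0, 0, 0, 0, 0, 0, 0, 0, 0, 0, 0, 0, 0, 0, 0, 0, 0, 0, 0, 0, 0, 0, 0, 0, 0, 0, 0, 0, 0, 0, 0, 0, 0, 0, 0, 0, 0, 0, 0, 0, 0, 0, 0],
  grip=0.75,
)

```text
t: 26.85
eef_pos: [0.5246, -0.1814, 0.1083]
eef_rot: [-0.485, 0.875, 0.0, -0.0]
ft_force: [-0.2, 1.4, 0.3]
gripper_width: 0.064
grip_force: 0.0
```

Call:
send_rows(
  steps=[0, 0, 10, 0, 0, 0, 0, 0, 25, 0, 0, 0, 0, 0, 45, 0, 0, 0, 0, 0, 70, 0, 0, 0, 0, 0, 100, 0, 0, 0, 0, 0, 120, 0, 0, 0, 0, 0, 120, 0, 0, 0, 0, 0, 120, 0, 0, 0],
)

```text
t: 27.65
eef_pos: [0.5247, -0.1813, 0.2291]
eef_rot: [-0.485, 0.875, -0.0, 0.001]
ft_force: [0.5, 0.1, 0.1]
gripper_width: 0.0641
grip_force: 0.0
```

```bash
python3 st.py; python3 shot.py w7 "[(.5249,-.1816,.17)]"
python3 - <<'E'
import cv2,numpy as np
from plant import ctrl
w=cv2.imread("pics/w7.png")[100:350,200:430];s=ctrl.get_image("scene")[180:300,190:460]
cv2.imwrite("pics/c7.png",np.vstack([cv2.resize(w,(270,250)),cv2.resize(s,(270,120))]).repeat(1,0)) if 0 else cv2.imwrite("pics/c7.png",np.hstack([cv2.resize(cv2.convertScaleAbs(w,alpha=1.6),(322,350)),cv2.resize(s,(470,350))]))
E
```

```text
27.65 [ 0.5247 -0.1813  0.2291] phi -2.13 F [0.5 0.1 0.1] T [-0.033  0.022 -0.031] 0.06412748008554808 0.0 0.0
27.65 [ 0.52470085 -0.18133762  0.22914939] [[-0.53, -0.848, 0.001], [-0.848, 0.53, 0.0], [-0.001, -0.001, -1.0]] [ 0.02  0.16 -0.26 -0.   -1.15 -0.58] 0.06412748008554808
(0.5249, -0.1816, 0.17) [312.16609199 213.30184013]
```

View pics/c7.png

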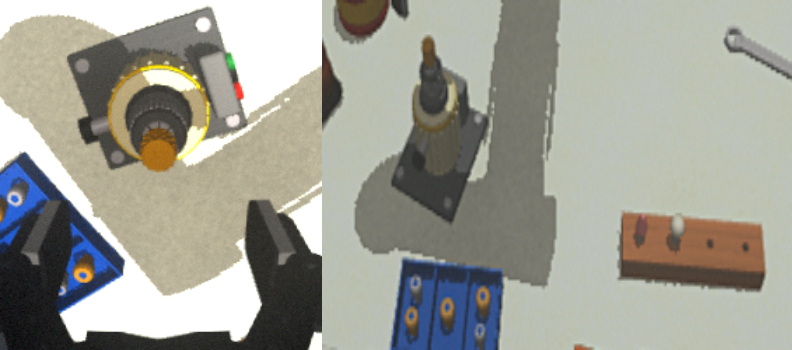

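The rasp stands upright and low in the collet: its top is at crop (158,155), where a home rasp is predicted at (157,158). The other bits are in place and the gripper is clear.

```bash
python3 -c "
from plant import ctrl
print(ctrl.sign_off())"
```

```text
the job is handed in; nothing more can be done
None
```

I fitted the rasp home on the stop, tightened the collet nut to an estimated 0.25–0.3 N m above free turning (last measured 0.24, before a final 0.05 rad), and handed the job in with the arm clear; sign-off returned no verdict.

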